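# Pack up the travel jigsaw at the toy library

### The arm

A 6-joint arm with a two-finger parallel gripper is mounted at the origin on the work surface. World frame = base frame: x ahead of the robot, y to its left, z up, the work surface at z = 0. Lengths are in m, angles in rad, forces in N, time in s.
With the tool pointing down it reaches from about 0.3 to 0.85 m from the base axis. Payload 5.4 kg.
Tool frame: the origin (TCP) lies between the finger pads; the fingertips stand 17 mm ahead of it and the grasp point (between the pads) lies 2 mm behind it; z points along the fingers, y is the line along which they close (so a half turn about z gives the same grasp; the last joint's range is limited). The gripper opens to 85 mm and grips with 20 to 120 N. Pads are 22 mm wide; open, the fingers measure 114 mm over their backs; the gripper's body (76 mm by 85 mm) begins 54 mm behind the grasp point. The pads swing forward as they close: fully open they stand 13 mm farther back than shut.
Start: joints at [0.923, 0.158, 1.597, -0, 1.386, -0.21], TCP at [0.244, 0.521, 0.248] pointing down, gripper open.
Joint ranges: [-2.91, 2.91], [-0.94, 2.29], [0.18, 2.7], [-1.29, 4.43], [0.17, 2.64], [-3, 3]. Speed limits (rad/s): [2.57, 2.57, 3.14, 3.14, 3.14, 3.14].

### API

Orientations are given as a 3x3 rotation matrix whose columns are the frame's x, y, z axes.
In Python, from workcell import r gives the robot as it stands. Calls block until the motion is done:
- r.reach(position, orientation): joint-space move of the TCP to a pose.
- r.move_l(position, rate=0.15, orientation=None, force_limit=None): straight line of the TCP; orientation=None keeps the orientation; rate is the mean speed in m/s. With force_limit (N) it stops when the force on the tool has changed by that much, and returns True; else False.
- r.movej(angles): joint-space move.
- r.gripper_to(opening, f_grip=None): opening from 0.0 (shut) to 1.0 (fully open); f_grip is the grip in N (None keeps the last); returns when the fingers have stopped.
- r.pause(seconds).
- r.inverse_kinematics(position, orientation): joint angles nearest the present ones, or None.
- r.get_state(): the state.
- r.capture(name): name is "scene" or "top" or "wrist"; returns a dict with "frame" (400x640x3 uint8, red, green, blue), "depth" (400x640 float32, m along the optical axis (not along the pixel's ray), 0 where there is no reading), "mtx" (3x3 intrinsics, pixels), "R" (3x3) and "t" (3): a world point X has camera coordinates R X + t. Camera axes: x right, y down, z forward; pixel columns grow to the right and rows downward; lengths in m; the calibration is good to about 2 mm. A picture is of the moment at which its call begins.
A pose or a line that the arm cannot do raises r.IKError and nothing moves.
- r.hand_in(): hands the job in; it is judged then, once.
The state is a dict: "time": time; "qpos": joint angles; "dq": joint speeds; "tau": joint torques, N m; "position": TCP position; "tcp_rot": TCP orientation; "ft_force": force on the tool from outside, world axes, zero at the start; "wrist_torque": the same for the moment, N m; "gripper_width": opening from 0.0 (shut) to 1.0 (fully open); "finger_force": force on a finger pad.
Only numpy, scipy, OpenCV 4.12 (cv2) and the standard library are available. Lean on these libraries where they do the work, as an engineer would, in place of code of your own. Each camera call takes 0.05 s, during which the arm holds its last target. There are 200 camera calls.

### The job

Pack up the travel jigsaw: put all its loose chunky pieces in the small blue pot with its cap on, and the pot in the yellow canister base; then close the magenta lid over it and twist it clockwise until it is locked, fully down with the white stripes of lid and base in line. Once it is locked, hang the set's wooden tag by its hole on the free hook of the rack and let it come to rest. Keep the pot and the base upright, and leave the other things on the table where they are.

Things in the scene. Friction and masses are not known exactly. Their poses are not given: they have to be found in the camera images.
- piece1: chunky wooden jigsaw piece, pale blue with white marks, 9 mm thick, 20 g, lying flat on the table: a block 24 mm long (x from -12 to +12 mm, with a notch 9 mm wide and 8 mm deep in its -x end) and 22 mm wide (flat sides at y = -11 and +11 mm), with a round tab at the +x end that reaches to x = +20 mm. Origin: underside, centre of the block; z up. It may be absent (None).
- piece2: chunky wooden jigsaw piece, dark blue with pale blue marks, 9 mm thick, 20 g, lying flat on the table: a block 24 mm long (x from -12 to +12 mm, with a notch 9 mm wide and 8 mm deep in its -x end) and 22 mm wide (flat sides at y = -11 and +11 mm), with a round tab at the +x end that reaches to x = +20 mm. Origin: underside, centre of the block; z up. It may be absent (None).
- piece3: chunky wooden jigsaw piece, salmon pink with cream marks, 9 mm thick, 20 g, lying flat on the table: a block 24 mm long (x from -12 to +12 mm, with a notch 9 mm wide and 8 mm deep in its -x end) and 22 mm wide (flat sides at y = -11 and +11 mm), with a round tab at the +x end that reaches to x = +20 mm. Origin: underside, centre of the block; z up. It may be absent (None).
- piece4: chunky wooden jigsaw piece, olive green with yellow marks, 9 mm thick, 20 g, lying flat on the table: a block 24 mm long (x from -12 to +12 mm, with a notch 9 mm wide and 8 mm deep in its -x end) and 22 mm wide (flat sides at y = -11 and +11 mm), with a round tab at the +x end that reaches to x = +20 mm. Origin: underside, centre of the block; z up. It may be absent (None).
- piece5: chunky wooden jigsaw piece, yellow with green marks, 9 mm thick, 20 g, lying flat on the table: a block 24 mm long (x from -12 to +12 mm, with a notch 9 mm wide and 8 mm deep in its -x end) and 22 mm wide (flat sides at y = -11 and +11 mm), with a round tab at the +x end that reaches to x = +20 mm. Origin: underside, centre of the block; z up. It may be absent (None).
- inner_pot: small blue open pot with a white band low down, round, 54 mm across, 58 mm high, wall 3 mm (48 mm inside), floor 4 mm thick, about 0.12 kg, standing upright. Origin: centre of its underside; z up. The pieces go in it; standing in the canister base its rim is 62 mm above the table, 32 mm above the base's rim.
- pot_cap: cap of the blue pot: a white disc 52 mm across, 3 mm thick, with a blue plug below it (43 mm across, 5 mm deep) and a blue round knob on top, 16 mm across and 18 mm high; 26 mm high in all, 30 g. Origin: centre of the plug's underside; z up. It stands on its plug. On the pot its disc rests on the rim, its origin 53 mm above the pot's; it lifts off freely.
- canister_base: yellow bottom half of the canister, loose, weighted (0.7 kg) so that it stands still. Foot 85 mm across, 16 mm high; above its flat shoulder (at 16 mm) a collar 66 mm across rises to 30 mm. Well 60 mm across, its floor 4 mm up. Origin: centre of the underside; z up; white stripes at +x and -x.
- base_stripe (a point): the +x white stripe, on the base's shoulder, 38 mm from its axis (axes as the base's). Outside the collar, at +x and -x, are two lugs, out to radius 37.5 mm, 23 to 29 mm up, each from 35 degrees clockwise to 25 degrees counter-clockwise of the x axis (seen from above), with a stop below its clockwise end.
- lid: magenta hollow lid, standing mouth down, about 0.14 kg, 85 mm across, 76 mm high without its knob. Inside 79 mm across, ceiling at 72 mm. Origin: centre of the mouth (lower edge); z up. Two lugs inside the mouth at +x and -x (in to radius 35 mm, 1 to 5 mm above the edge, 18 mm wide). Fully down, its origin is 16 mm above the base's; on top of the base's lugs it stands 12 mm too high.
- lid_knob (a point): centre of the lid's round upright grip knob, 88 mm above the lid's origin: 30 mm across, 76 to 100 mm above the mouth, yellow dot on top. The lid turns freely on the base, with no spring.
- lid_stripe (a point): the lid's +x white stripe, on its top edge (axes as the lid's); one more at -x. The lid goes down past the base's lugs with its x axis 45 to 125 degrees counter-clockwise (from above) of the base's, best 60 to 80; half a turn makes no difference. Then turning it clockwise takes its lugs under the base's up to the stops, stripes in line to about 6 degrees.
- tag: wooden tag of the set, with a magenta and yellow label on its upper face, 90 x 30 x 8 mm, 30 g, lying flat. Origin: centre of its underside; x along its length towards the end with the hole, z up. The hole is 18 mm across, its centre 30 mm from the origin along +x; 6 mm of wood remain beyond it.
- tag_hole (a point): centre of the tag's hole, at mid-thickness (axes as the tag's).
- rack: fixed wooden hook rack: foot 100 x 240 mm, 18 mm high; along its far edge two posts carry a rail 240 mm long, 150 to 200 mm above the table, front face at x = +37 mm. Origin: underside of the foot; -x is its front, towards the robot; z up. Brass hooks at y = +65 and -65 mm; the one at +y carries another set's tag, which stays; the one at -y (right, seen by the robot) is free.
- hook_seat (a point): on the free hook: the top of its level shank, midway along it, 172.5 mm above the table (axes as the rack's). The shank is a 5 mm rod, 170 mm above the table at its axis, that comes level 32 mm out of the rail; there it turns up, leaning about 14 degrees outwards.
- hook_tip (a point): top end of the free hook's upturned tip, 24 mm above the shank's top, 21 mm farther from the rail than hook_seat (axes as the rack's). A tag lowered level, its hole over this tip and its body to the front (-x), until its underside is about 5 mm above the shank's top, and let go, swings down and hangs; it stops swinging after some seconds.
- mug: bystander: white mug, 80 mm across, 90 mm high; origin centre of underside.
- tape: bystander: cream roll of tape lying flat, 60 mm across, 18 mm high; origin centre of underside.
- stamp: bystander: dark wooden hand stamp, 32 mm across, 66 mm high; origin centre of underside.
- notepad: bystander: white notepad 75 x 100 x 14 mm; origin centre of underside.
- pencil_eraser: bystander: pink eraser 45 x 20 x 12 mm; origin centre of underside.
- dice_tray: bystander: small dark wooden open tray 80 x 80 x 22 mm; origin centre of underside.

How it is judged:
On the way, in this order (a step that is already met when the one before it is completed fails the run):
1. every piece is in the capped blue pot and the pot stands in the canister base (horizontal distance between each of piece1, piece2, piece3, piece4, piece5 and inner_pot below 0.026 m and z of piece1 in the frame of inner_pot between 0 and 0.056 m and z of piece2 in the frame of inner_pot between 0 and 0.056 m and z of piece3 in the frame of inner_pot between 0 and 0.056 m and z of piece4 in the frame of inner_pot between 0 and 0.056 m and z of piece5 in the frame of inner_pot between 0 and 0.056 m and horizontal distance between pot_cap and inner_pot below 0.005 m and z of pot_cap in the frame of inner_pot below 0.0565 m and angle between the z axis of pot_cap and the z axis of inner_pot, either way round below 0.1 rad and horizontal distance between inner_pot and canister_base below 0.006 m and z of inner_pot in the frame of canister_base below 0.008 m and angle between each of inner_pot, canister_base's own z axis and vertical below 0.1 rad), for 0.2 s.
2. the lid is down on the base and turned until it is locked, stripes in line (horizontal distance between lid and canister_base below 0.005 m and z of lid in the frame of canister_base below 0.0195 m and angle between the x axis of lid and the x axis of canister_base, either way round below 0.2 rad and angle between the z axis of lid and the z axis of canister_base, either way round below 0.1 rad), for 0.2 s.
3. the tag hangs by its hole on the free hook (distance between tag_hole and hook_seat below 0.028 m and angle between tag's own x axis and vertical below 0.45 rad and linear speed of tag below 0.06 m/s), for 0.2 s.
At the end, for the whole second after the job is handed in: All pieces are in the capped pot, which stands on the base's floor; the lid is on the shoulder (under 3.5 mm above), stripes within 0.2 rad of the base's; the tag hangs still on the free hook (hole within 28 mm of hook_seat, within 0.45 rad of upright) (all of step 1 and all of step 2 and all of step 3 and linear speed of each of lid, canister_base below 0.02 m/s); the robot touches nothing.
It fails at once if another thing on the table is moved more than 30 mm (distance of any of mug, tape, stamp, notepad, pencil_eraser, dice_tray from where it was at the start of the episode above 0.03 m).
It fails at once if the pot or the canister base is tipped over (angle between inner_pot's own z axis and vertical above 0.9 rad or angle between canister_base's own z axis and vertical above 0.5 rad).
Of piece1, piece2, piece3, piece4, piece5 only 3 to 5 are there at a start; the rules pass over those that are not, and their reading is None.
At some moment in a run one of piece1, piece2, piece3, piece4, piece5, pot_cap, tag, lid may be knocked a few centimetres aside while the robot is not near it.
It also fails if it takes over 210 s, if anything falls off the work surface, if the arm or the gripper's body presses on something with over 40 N, if the wrist force passes 120 N, or if a joint passes its speed limit or range.

## Working session

There is one attempt and no reset: what is moved stays moved. The work goes in short steps, each a Python script; the robot and the scene stay as the last script left them, time stands still between calls to the robot, and variables do not carry over. Pictures are saved under pics/ and viewed, at most 14 in all, crops included, and the job is handed in when it is done.

```bash
ls; mkdir -p pics
python3 - <<'E'
from workcell import r
import cv2,numpy as np
for n in ("scene","top"):
    c=r.capture(n); cv2.imwrite(f"pics/{n}0.png",c["frame"][:,:,::-1]); np.savez(f"{n}0.npz",**c)
    print(n,c["mtx"].tolist(),(-c["R"].T@c["t"]).round(3),c["R"].round(3).tolist())
s=r.get_state(); print(s["time"],s["tcp_rot"].round(3) if hasattr(s["tcp_rot"],'round') else s["tcp_rot"],s["gripper_width"])
E
```

```text
pics
workcell.py
scene [[461.1281703470277, 0.0, 320.156381134965], [0.0, 461.1281703470277, 197.26382109090355], [0.0, 0.0, 1.0]] [1.133 0.407 0.87 ] [[-0.605, 0.796, 0.013], [0.559, 0.437, -0.705], [-0.567, -0.42, -0.709]]
top [[459.624834692618, 0.0, 318.77479161009006], [0.0, 459.624834692618, 195.70276467092518], [0.0, 0.0, 1.0]] [ 0.334 -0.016  1.301] [[-0.001, -1.0, 0.023], [-0.986, -0.003, -0.167], [0.167, -0.023, -0.986]]
0.1 [[-0.906  0.424 -0.001]
 [ 0.424  0.906 -0.001]
 [ 0.    -0.002 -1.   ]] 1.0002359738518378
```

View pics/top0.png

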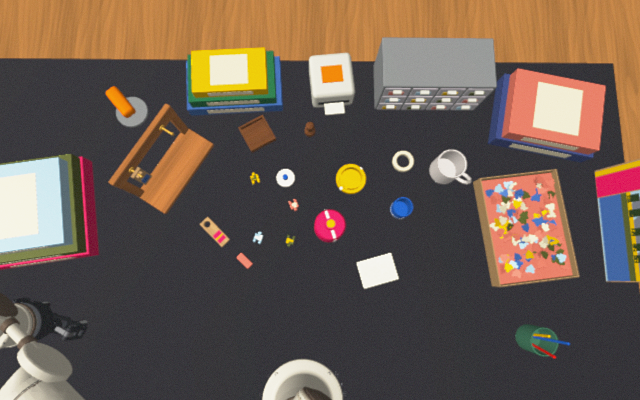

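View pics/scene0.png

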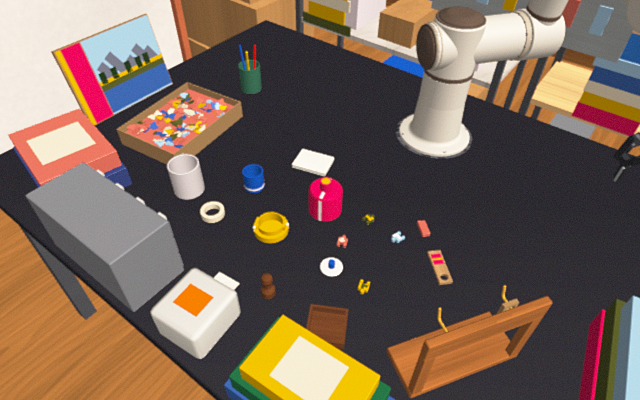

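The top view shows yellow (255,178), pink (293,204), pale blue (258,238) and olive (290,240) pieces. It also shows the cap (285,177), base (351,179), lid (330,225), pot (401,207), tag (214,231), and the free hook at about (166,128). I see no dark blue piece yet. Next I'll write the helpers and take a wrist overview.

```bash
cat > h.py <<'E'
from workcell import r
import cv2,numpy as np
def ray(c,px,z):
    """pixel -> world point on plane at height z"""
    d=c["R"].T@np.linalg.solve(c["mtx"],[px[0],px[1],1.]); o=-c["R"].T@c["t"]
    return o+d*(z-o[2])/d[2]
def proj(c,X):
    p=c["mtx"]@(c["R"]@np.asarray(X,float)+c["t"]); return p[:2]/p[2]
def down(yaw):
    """tool down, y (closing) axis at angle yaw in the world xy plane"""
    y=np.array([np.cos(yaw),np.sin(yaw),0]); z=np.array([0,0,-1.]); return np.column_stack([np.cross(y,z),y,z])
def save(c,name): cv2.imwrite(f"pics/{name}.png",c["frame"][:,:,::-1])
E
python3 - <<'E'
from h import *
c=dict(np.load("top0.npz"))
for n,p,z in [("yel",(255,178),.009),("pink",(293,204),.009),("pale",(258,238),.009),("olive",(290,240),.009),("cap",(285,177),.02),("base",(351,179),.016),("lid",(330,225),.09),("pot",(401,207),.058),("tag",(214,231),.008),("hook",(166,128),.19),("hook2",(135,172),.19)]:
    print(n,ray(c,p,z).round(3))
r.reach([.45,.08,.48],down(np.pi/2))
w=r.capture("wrist"); save(w,"w0"); np.savez("w0.npz",**w)
s=r.get_state(); print(s["time"],s["position"],s["qpos"],(-w["R"].T@w["t"]).round(3),w["R"].round(2).tolist(),w["mtx"][0,0])
E
```

```text
yel [0.604 0.137 0.009]
pink [0.529 0.028 0.009]
pale [0.433 0.125 0.009]
olive [0.427 0.035 0.009]
cap [0.605 0.051 0.02 ]
base [ 0.601 -0.137  0.016]
lid [ 0.461 -0.073  0.09 ]
pot [ 0.514 -0.27   0.058]
tag [0.452 0.248 0.008]
hook [0.693 0.34  0.19 ]
hook2 [0.58  0.409 0.19 ]
2.1 [0.44991337 0.08056996 0.47952528] [-8.83291521e-02 -1.87788537e-01  1.49148069e+00  1.60623507e-04
  1.83877286e+00 -1.66006980e+00] [0.367 0.081 0.606] [[-0.0, 1.0, -0.0], [0.95, 0.0, 0.32], [0.32, 0.0, -0.95]] 308.6493809433952
```

View pics/w0.png

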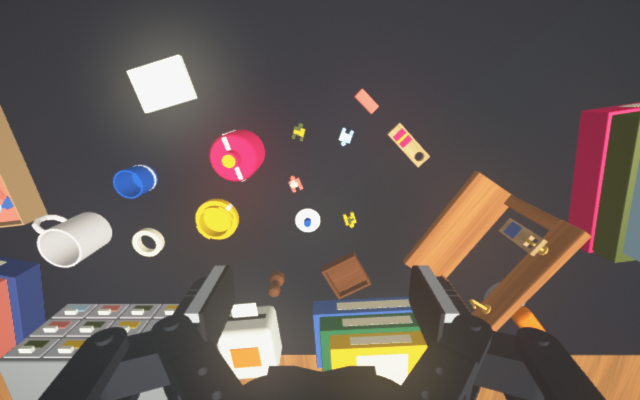

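The wrist overview shows the whole set: pot (134,181), base (217,218), lid (237,155), cap (307,220), tag (408,144), and the four pieces at (299,131), (346,136), (295,184) and (349,220). The free hook is at (480,306). Next I'll try measuring from depth.

```bash
cat >> h.py <<'E'
def cloud(c):
    v,u=np.mgrid[0:400,0:640]; k=np.stack([u,v,np.ones_like(u)],-1)@np.linalg.inv(c["mtx"]).T
    P=(k*c["depth"][...,None]-c["t"])@c["R"]; P[c["depth"]<=0.05]=np.nan; return P
def circ(P,xy,z0,z1,rad):
    """minimal circle round the cloud points in a height band near xy"""
    m=(P[...,2]>z0)&(P[...,2]<z1)&(np.hypot(P[...,0]-xy[0],P[...,1]-xy[1])<rad)
    if m.sum()<6: return None
    (x,y),q=cv2.minEnclosingCircle((P[m][:,:2]*1000).astype(np.float32)); return np.array([x,y])/1000,2*q,int(m.sum()),P[m][:,:2].mean(0)
def rect(P,xy,z0,z1,rad):
    """minimal rectangle: centre, (long,short) mm, long-axis angle"""
    m=(P[...,2]>z0)&(P[...,2]<z1)&(np.hypot(P[...,0]-xy[0],P[...,1]-xy[1])<rad)
    if m.sum()<6: return None
    b=cv2.boxPoints(cv2.minAreaRect((P[m][:,:2]*1000).astype(np.float32))); e=b[1]-b[0]; f=b[2]-b[1]
    l,s=(e,f) if np.hypot(*e)>np.hypot(*f) else (f,e)
    return b.mean(0)/1000,np.hypot(*l),np.hypot(*s),np.arctan2(l[1],l[0]),int(m.sum())
E
python3 - <<'E'
from h import *
for f in ("w0","top0"):
    c=dict(np.load(f+".npz")); P=cloud(c)
    t=P[(np.abs(P[...,0]-.5)<.02)&(np.abs(P[...,1]+.02)<.01)]; print(f,"table",t.mean(0),t.std(0)[2])
    for n,p in dict(yel=(.604,.137),pink=(.529,.028),pale=(.433,.125),olive=(.427,.035)).items(): print(n,rect(P,p,.005,.015,.03))
    print("cap",circ(P,(.605,.051),.005,.011,.04),circ(P,(.605,.051),.02,.03,.03))
    print("pot",circ(P,(.514,-.27),.053,.065,.05)); print("base",circ(P,(.601,-.137),.026,.034,.05),circ(P,(.601,-.137),.012,.02,.06))
    print("lid",circ(P,(.461,-.073),.096,.105,.04),circ(P,(.461,-.073),.07,.08,.06)); print("tag",rect(P,(.452,.248),.004,.014,.07))
E
```

```text
w0 table [ 0.499751   -0.02010739  0.00101416] 0.0010594874681105243
yel (array([0.6049796 , 0.14052898], dtype=float32), np.float32(32.351616), np.float32(21.615269), np.float32(0.33168805), 118)
pink (array([0.5255981 , 0.02748841], dtype=float32), np.float32(32.549004), np.float32(21.857265), np.float32(0.38040406), 132)
pale (array([0.43511555, 0.12620752], dtype=float32), np.float32(31.67378), np.float32(21.818998), np.float32(-0.3492129), 153)
olive (array([0.42440826, 0.03817111], dtype=float32), np.float32(31.5884), np.float32(21.972754), np.float32(-0.28493434), 149)
cap (array([0.60521124, 0.05201045]), 51.99504852294922, 386, array([0.60415782, 0.05229262])) (array([0.60500024, 0.05206264]), 15.378921508789062, 49, array([0.6039588 , 0.05225797]))
pot (array([ 0.51446918, -0.27366476]), 55.13335418701172, 251, array([ 0.51477687, -0.27325396]))
base (array([ 0.60235236, -0.13515894]), 76.77053833007812, 290, array([ 0.60141601, -0.13523314])) (array([ 0.60159729, -0.13403128]), 85.97409057617188, 452, array([ 0.59462996, -0.12945068]))
lid (array([ 0.46360248, -0.07196378]
[... 964 characters left out ...]
([0.6062688 , 0.05175517]), 15.159904479980469, 23, array([0.60653232, 0.05202947]))
pot (array([ 0.51634601, -0.27407739]), 54.393978118896484, 77, array([ 0.51544417, -0.2736608 ]))
base (array([ 0.60334619, -0.13574843]), 75.98806762695312, 109, array([ 0.60174421, -0.13460087])) (array([ 0.60421857, -0.1355265 ]), 86.37081146240234, 200, array([ 0.5993985 , -0.13291566]))
lid (array([ 0.46525748, -0.07275572]), 30.470291137695312, 99, array([ 0.46484685, -0.07245097])) (array([ 0.46548383, -0.0726491 ]), 85.28056335449219, 601, array([ 0.4642715 , -0.07212377]))
tag (array([0.45217356, 0.24994004], dtype=float32), np.float32(136.47641), np.float32(132.44685), np.float32(-0.5343479), 454)
```

```bash
cat >> h.py <<'E'
Y=np.pi/2
def look(xy,z=.28):
    r.reach([xy[0]-.03,xy[1],z],down(Y)); r.pause(.15); return r.capture("wrist")
def T(): s=r.get_state(); return round(s["time"],1),np.round(s["position"],4).tolist(),round(s["gripper_width"],3),np.round(s["finger_force"],1),np.round(s["ft_force"],1).tolist()
E
python3 - <<'E'
from h import *
P=cloud(dict(np.load("w0.npz")))
m=((P[...,2]>.0045)&(P[...,2]<.25)).astype(np.uint8); n,l,s,c=cv2.connectedComponentsWithStats(m)
for i in range(1,n):
    if s[i,4]>40 and s[i,1]<260: print(c[i].round(),s[i,4],np.nanmedian(P[l==i],0).round(3))
w=look((.514,-.27)); P=cloud(w); b=circ(P,(.514,-.27),.053,.065,.05); print("pot",b); p=b[0]
w=look((.602,-.135)); P=cloud(w); b=circ(P,(.602,-.135),.012,.02,.06); print("base",b,circ(P,(.602,-.135),.026,.034,.036)); q=b[0]
r.reach([p[0],p[1],.15],down(Y)); r.move_l([p[0],p[1],.048],.12); print(T())
r.gripper_to(0.0,30); print(T()); r.move_l([p[0],p[1],.14],.15); print(T())
r.move_l([q[0],q[1],.14],.2); r.pause(.1)
c=r.capture("scene"); save(c,"s1"); np.savez("q.npy.npz",q=q,p=p)
E
```

```text
[162.  84.] 2607 [ 0.342 -0.203  0.015]
[366. 101.] 287 [0.37  0.163 0.013]
[548. 218.] 20712 [0.574 0.454 0.078]
[ 44. 212.] 5831 [ 0.591 -0.458  0.042]
[299. 132.] 152 [0.425 0.039 0.01 ]
[407. 144.] 686 [0.446 0.245 0.009]
[345. 137.] 153 [0.435 0.126 0.01 ]
[236. 155.] 2208 [ 0.457 -0.064  0.077]
[135. 181.] 1095 [ 0.515 -0.276  0.038]
[295. 183.] 134 [0.525 0.027 0.01 ]
[216. 219.] 1209 [ 0.602 -0.135  0.017]
[307. 220.] 452 [0.603 0.052 0.009]
[350. 219.] 120 [0.603 0.141 0.01 ]
[148. 242.] 510 [ 0.653 -0.284  0.018]
[346. 276.] 1244 [0.738 0.135 0.007]
[ 53. 329.] 10292 [ 0.813 -0.467  0.074]
pot (array([ 0.51452948, -0.27396417]), 54.185916900634766, 446, array([ 0.51496374, -0.27348297]))
base (array([ 0.6025636, -0.1350596]), 86.72766876220703, 984, array([ 0.59467004, -0.1352757 ])) (array([ 0.60197455, -0.13506335]), 71.89983367919922, 571, array([ 0.60127199, -0.13376695]))
(6.5, [0.5153, -0.2744, 0.049], 1.001, np.float64(0.0), [0.8, -0.2, 0.4])
(6.9, [0.5151, -0.2745, 0.0491], 0.627, np.float64(32.1), [-0.1, -0.1, 4.6])
(7.7, [0.5138, -0.2733, 0.1386], 0.628, np.float64(31.8), [-0.4, 0.7, -1.1])
```

Run:
```python
from h import *
d=np.load("q.npy.npz"); q=d["q"]
w=r.capture("wrist"); P=cloud(w); s=r.get_state()["position"]; print("held rim",circ(P,s[:2],s[2]+.0,s[2]+.02,.045),s)
print(r.move_l([q[0],q[1],.0535],.06,force_limit=10),T())
```

```text
held rim (array([ 0.59644904, -0.13533836]), 80.9780502319336, 6680, array([ 0.60073183, -0.13528703])) [ 0.60215241 -0.13606738  0.13999913]
False (10.4, [0.6029, -0.1352, 0.054], 0.629, np.float64(31.8), [-0.1, -0.5, -1.3])
```

Run:
```python
from h import *
r.gripper_to(0.85); s=r.get_state()["position"]; r.move_l([s[0],s[1],.16],.2)
w=look((.60,-.0),.45); np.savez("w1.npz",**w); P=cloud(w)
print("pot",circ(P,(.602,-.135),.057,.07,.045)); print("base",circ(P,(.602,-.135),.012,.02,.06))
for n,p in dict(yel=(.604,.137),pink=(.529,.028),pale=(.433,.125),olive=(.427,.035)).items(): print(n,rect(P,p,.005,.015,.03))
print(T())
```

```text
pot (array([ 0.60245392, -0.13438232]), 54.41194152832031, 234, array([ 0.60224638, -0.13424181]))
base (array([ 0.60183752, -0.13469514]), 85.44861602783203, 520, array([ 0.59420067, -0.12853191]))
yel (array([0.6054815 , 0.14026502], dtype=float32), np.float32(32.276985), np.float32(21.844488), np.float32(0.3348093), 157)
pink (array([0.5259927, 0.027463 ], dtype=float32), np.float32(30.74032), np.float32(21.790682), np.float32(0.39873266), 168)
pale None
olive (array([0.425161  , 0.03778334], dtype=float32), np.float32(31.088955), np.float32(22.051142), np.float32(-0.27917883), 206)
(12.9, [0.5699, -0.0005, 0.4483], 0.848, np.float64(0.0), [-0.1, -0.1, -0.1])
```

```bash
cat >> h.py <<'E'
POT=np.array([.6024,-.1344])
def ori(p,yaw):
    """orientation (mod half turn) whose last joint stays nearest mid-range"""
    best=[(abs(q[5]),y) for y in (yaw-np.pi,yaw,yaw+np.pi) if (q:=r.inverse_kinematics(p,down(y))) is not None]
    return down(min(best)[1])
def find(P,xy,rad=.06):
    """9 mm high blob of piece size nearest xy"""
    m=((P[...,2]>.005)&(P[...,2]<.015)&(np.hypot(P[...,0]-xy[0],P[...,1]-xy[1])<rad+.03)).astype(np.uint8)
    n,l,s,c=cv2.connectedComponentsWithStats(m); out=[]
    for i in range(1,n):
        Q=np.where((l==i)[...,None],P,np.nan); g=rect(Q,xy,.0,.02,.2)
        if g and 26<g[1]<38 and 18<g[2]<27: out.append((np.hypot(*(g[0]-xy)),g))
    return min(out,key=lambda o:o[0])[1] if out else None
def piece(xy,dx=0.,dyaw=0.):
    g=find(cloud(look(xy)),np.array(xy)); print("piece",g)
    if g is None: return False
    x,y=g[0]; R=ori([x,y,.1],g[3]+np.pi/2)
    r.gripper_to(.55); r.reach([x,y,.09],R); r.move_l([x,y,.019],.12,force_limit=12); z=r.get_state()["position"][2]
    r.gripper_to(0,25); wd=r.get_state()["gripper_width"]; r.move_l([x,y,.13],.2)
    if r.get_state()["gripper_width"]<.15: print("missed",wd,z); return False
    p=[POT[0]+dx,POT[1],.14]; R=ori(p,Y+dyaw); r.reach(p,R); p[2]=.082; r.move_l(p,.12,orientation=R); r.pause(.15)
    print("w",wd,"z",z,T()); r.gripper_to(.42); r.pause(.2); p[2]=.15; r.move_l(p,.25); return True
E
python3 - <<'E'
from h import *
print(piece((.6055,.1403)))
w=look(POT,.22); save(w,"in1"); print(circ(cloud(w),POT,.057,.07,.045),T())
E
```

```text
piece (array([0.60573643, 0.14050208], dtype=float32), np.float32(32.649258), np.float32(21.989948), np.float32(0.32957348), 292)
w 0.24420369005265177 z 0.01964718476270222 (20.3, [0.6033, -0.1347, 0.0833], 0.246, np.float64(24.7), [-0.2, -0.2, -0.6])
True
(array([ 0.6028324 , -0.13454726]), 54.3280143737793, 662, array([ 0.60273928, -0.13463828])) (24.1, [0.5724, -0.1344, 0.2199], 0.42, np.float64(0.0), [-0.4, -0.7, -0.3])
```

View pics/in1.png

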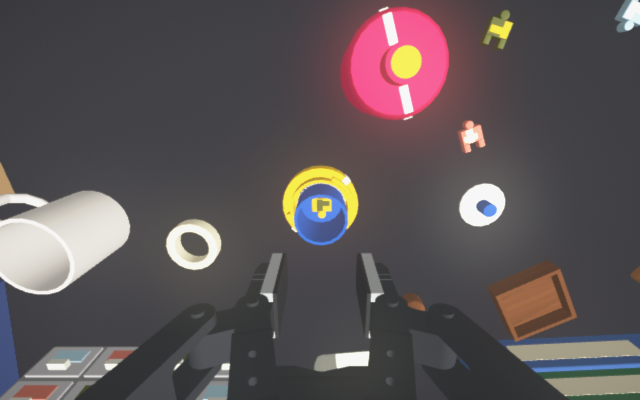

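The yellow piece lies flat in the pot at (321,205), and the pot stands in the base. The pale piece is at the image edge (630,15). On to the rest.

Run:
```python
from h import *
print(piece((.526,.0275))); print(piece((.4252,.0378))); print(piece((.434,.126)))
w=look(POT,.24); save(w,"in2"); P=cloud(w); print(circ(P,POT,.057,.07,.045),T())
m=np.hypot(P[...,0]-POT[0],P[...,1]-POT[1])<.02; print(np.nanpercentile(P[m][:,2],[50,90,99]))
```

```text
piece (array([0.5258844 , 0.02727479], dtype=float32), np.float32(31.51999), np.float32(21.966768), np.float32(0.39590055), 290)
w 0.24830863847317955 z 0.01959940071286864 (31.0, [0.6033, -0.1346, 0.0833], 0.249, np.float64(24.5), [-0.3, -0.4, -1.0])
True
piece (array([0.42454332, 0.03807633], dtype=float32), np.float32(31.648771), np.float32(21.877989), np.float32(-0.26134354), 289)
w 0.24584959261964642 z 0.02005730025574464 (40.5, [0.6033, -0.1348, 0.0834], 0.243, np.float64(24.5), [0.5, 0.4, 0.5])
True
piece (array([0.41080073, 0.16560791], dtype=float32), np.float32(31.735264), np.float32(21.915874), np.float32(-0.32153404), 312)
w 0.2409201705005309 z 0.020029098680568583 (49.6, [0.6033, -0.1348, 0.0833], 0.244, np.float64(24.5), [-0.6, -0.8, 0.2])
True
(array([ 0.60264209, -0.13442451]), 54.43656539916992, 590, array([ 0.60281288, -0.13402881])) (53.4, [0.5724, -0.1344, 0.2399], 0.419, np.float64(0.0), [-0.5, 0.4, -0.6])
[0.04402643 0.04566885 0.04645694]
```

View pics/in2.png

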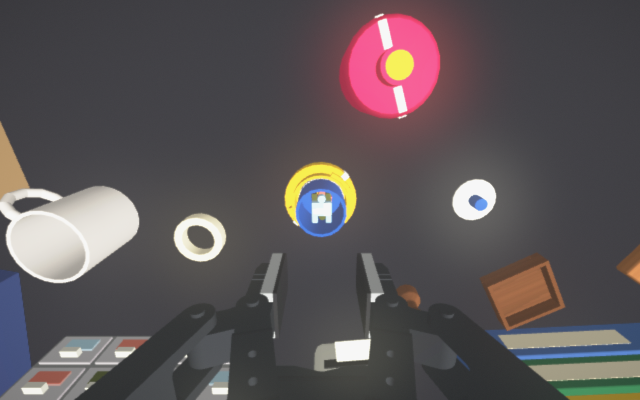

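All four pieces are stacked flat in the pot (top at 44 mm), with pale blue on top at (321,208). Next the cap.

Run:
```python
from h import *
w=look((.605,.052)); P=cloud(w); d=circ(P,(.605,.052),.005,.011,.045); k=circ(P,(.605,.052),.02,.03,.05); print(d,k)
x,y=d[0] if abs(d[1]-52)<2 else k[0]
r.gripper_to(.5); r.reach([x,y,.1],down(Y)); r.move_l([x,y,.0275],.1,force_limit=12); a=T(); r.gripper_to(0,25); r.pause(.1); z0=r.get_state()["position"][2]; print(a,T())
r.move_l([x,y,.15],.2); r.move_l([*POT,.15],.2)
w=r.capture("wrist"); save(w,"cap1"); print(T())
print(r.move_l([*POT,z0+.058],.06,force_limit=8),z0,T())
```

```text
(array([0.60563556, 0.05203144]), 51.695594787597656, 968, array([0.60448751, 0.05213336])) (array([0.60542419, 0.0519389 ]), 15.80795669555664, 124, array([0.60487449, 0.05225501]))
(56.2, [0.6063, 0.052, 0.0282], 0.5, np.float64(0.0), [-0.7, 0.3, 0.5]) (56.7, [0.6064, 0.0519, 0.0284], 0.168, np.float64(24.6), [-1.7, 0.7, 4.9])
(58.6, [0.6023, -0.1331, 0.1498], 0.171, np.float64(24.4), [0.0, 0.5, -0.5])
False 0.028440126004819603 (59.8, [0.6028, -0.1346, 0.087], 0.173, np.float64(24.4), [0.2, 0.0, -0.2])
```

Run:
```python
from h import *
print(r.move_l([*POT,.0848],.03,force_limit=8),T()); r.gripper_to(.4); r.pause(.2)
s=r.get_state()["position"]; r.move_l([s[0],s[1],.16],.2)
w=look((.55,-.11),.3); save(w,"cap2"); P=cloud(w); np.savez("w2.npz",**w)
print("disc",circ(P,POT,.0615,.069,.04),"knob",circ(P,POT,.076,.09,.04),T())
print("lid",circ(P,(.464,-.0725),.096,.105,.07),circ(P,(.464,-.0725),.07,.08,.08),"base",circ(P,POT,.012,.02,.06))
```

```text
False (60.0, [0.603, -0.1347, 0.0855], 0.176, np.float64(24.5), [0.8, -0.5, 2.3])
disc (array([ 0.60245715, -0.13448761]), 53.9572639465332, 1085, array([ 0.5997878 , -0.13416245])) knob (array([ 0.60211224, -0.13377696]), 15.904319763183594, 150, array([ 0.60090362, -0.13356521])) (62.0, [0.5197, -0.1099, 0.2975], 0.406, np.float64(0.0), [-0.1, -0.1, 0.6])
lid (array([ 0.46386267, -0.07243404]), 30.054702758789062, 706, array([ 0.46351616, -0.07263964])) (array([ 0.4641608 , -0.07327251]), 86.33686828613281, 3927, array([ 0.46168186, -0.07349775])) base (array([ 0.60297534, -0.13478773]), 87.46259307861328, 696, array([ 0.58403826, -0.13459158]))
```

View pics/cap2.png

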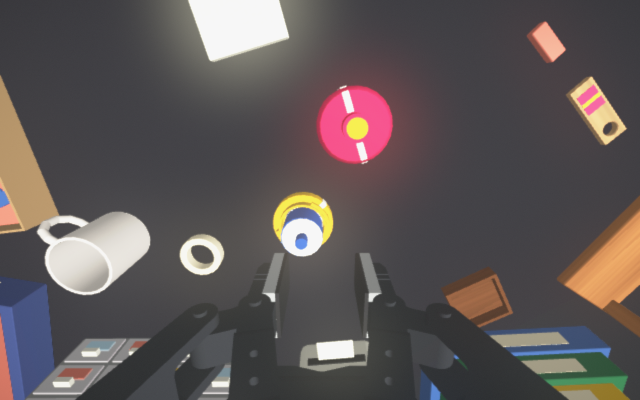

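The cap is seated (disc level on the rim) and the pot is in the base. The lid's stripe runs (348,100)–(362,152), and one base stripe shows at (323,203). Now I'll measure the stripe angles.

```bash
cat >> h.py <<'E'
def white(c,P,ctr,z0,z1,r0,r1):
    """world points of whitish pixels in a ring about ctr"""
    f=c["frame"].astype(int); d=np.hypot(P[...,0]-ctr[0],P[...,1]-ctr[1])
    m=(f.min(2)>140)&(f.max(2)-f.min(2)<70)&(P[...,2]>z0)&(P[...,2]<z1)&(d>r0)&(d<r1); return P[m],np.argwhere(m)
E
python3 - <<'E'
from h import *
for n in ("w2","w1"):
    c=dict(np.load(n+".npz")); P=cloud(c)
    L=np.array([.464,-.0728]); Q,_=white(c,P,L,.07,.082,.017,.044); A=np.arctan2(*(Q[:,:2]-L).T[::-1])
    print("lid",len(Q),np.degrees(np.angle(np.exp(2j*A).mean())/2), cv2.fitLine((Q[:,:2]*1000).astype(np.float32),cv2.DIST_L2,0,.01,.01).ravel())
    B=np.array([.6024,-.1346]); Q,px=white(c,P,B,.010,.022,.030,.046); A=np.arctan2(*(Q[:,:2]-B).T[::-1])
    print("base",len(Q),np.degrees(A).round()[:40],px.mean(0) if len(px) else None)
E
```

```text
lid 302 17.94173511782934 [ 9.5126504e-01  3.0837458e-01  4.6069034e+02 -7.3695419e+01]
base 37 [140. 139. 140. 139. 136. 134. 140. 138. 137. 136. 134. 131. 140. 138.
 137. 136. 134. 133. 131. 139. 137. 136. 134. 133. 132. 129. 136. 134.
 133. 132. 129. 133. 131. 129. -79. -48.  38.] [206.91891892 320.81081081]
lid 166 17.9024683540593 [ 9.5071632e-01  3.1006205e-01  4.6229245e+02 -7.3041382e+01]
base 24 [ 140.  139.  137.  141.  139.  137.  135.  134.  139.  137.  135.  134.
  132.  138.  136.  134.  132.  130.  134.  132.  130. -120.  -86.    2.] [153.45833333 258.79166667]
```

Run:
```python
from h import *
B=np.array([.6024,-.1346]); L=np.array([.4640,-.0728]); g=np.radians(30); a=g+np.radians(7.6)
r.gripper_to(.6); r.reach([*L,.15],down(g)); 
w=r.capture("wrist"); print("lid knob",circ(cloud(w),L,.096,.105,.03))
print(r.move_l([*L,.0935],.1,force_limit=12)); r.gripper_to(0,45); r.pause(.1); z0=r.get_state()["position"][2]; print(T())
r.move_l([*L,.22],.2); r.move_l([*B,.22],.2,orientation=down(a)); r.move_l([*B,.145],.12)
print(r.move_l([*B,z0+.016],.05,force_limit=10),z0,T())
```

```text
lid knob (array([ 0.46381488, -0.07250577]), 30.89946937561035, 1750, array([ 0.46350158, -0.0714603 ]))
False
(64.5, [0.4647, -0.0732, 0.0944], 0.334, np.float64(44.4), [-1.5, -0.6, 5.3])
True 0.09441446718456409 (67.6, [0.602, -0.1348, 0.1105], 0.332, np.float64(44.9), [-0.3, 0.9, 4.8])
```

Run:
```python
from h import *
B=np.array([.6024,-.1346]); a=np.radians(37.6); z=.1100
for d in (20,40,55,63,67,70,72):
    r.reach([*B,z],down(a-np.radians(d))); s=r.get_state(); R=np.array(s["tcp_rot"])
    print(d,np.degrees(np.arctan2(R[1,1],R[0,1])).round(1),np.round(s["wrist_torque"],2),np.round(s["ft_force"],1),np.round(s["position"],4))
    if abs(s["wrist_torque"][2])>1.2: break
r.pause(.2); r.gripper_to(.6); r.move_l([*B,.2],.2)
w=look((.55,-.13),.35); P=cloud(w); np.savez("w3.npz",**w); save(w,"lid1")
print(circ(P,B,.112,.12,.03),circ(P,B,.086,.098,.06))
Q,_=white(w,P,B,.086,.098,.017,.044); A=np.arctan2(*(Q[:,:2]-B).T[::-1]); print("lid deg",len(Q),np.degrees(np.angle(np.exp(2j*A).mean())/2))
Q,_=white(w,P,B,.010,.022,.030,.05); A=np.arctan2(*(Q[:,:2]-B).T[::-1]); print("base",np.degrees(A).round(),T())
m=np.hypot(P[...,0]-B[0],P[...,1]-B[1]); m=(m>.02)&(m<.035); print("top z",np.nanmedian(P[m][:,2]))
```

```text
20 17.8 [ 0.03 -0.49  0.03] [2.  0.7 2.1] [ 0.603  -0.1348  0.1104]
40 -2.1 [-0.08 -0.49 -0.03] [ 2.1 -0.5  3.6] [ 0.6028 -0.1349  0.1104]
55 -17.1 [-0.26 -0.53 -0.06] [ 1.4 -0.4  4. ] [ 0.6027 -0.135   0.1104]
63 -25.0 [-0.28 -0.44 -0.06] [0.5 0.2 4.4] [ 0.6026 -0.1349  0.1104]
67 -29.1 [-0.14 -0.51 -0.04] [1.4 0.6 5. ] [ 0.6026 -0.1347  0.1103]
70 -32.1 [-0.13 -0.48  0.02] [ 0.9 -0.1  5.6] [ 0.6026 -0.1346  0.1103]
72 -34.1 [-0.11 -0.54  0.02] [ 1.8 -0.3  5.5] [ 0.6027 -0.1346  0.1103]
(array([ 0.60267377, -0.13313336]), 30.500198364257812, 426, array([ 0.60169103, -0.13312988])) (array([ 0.60213782, -0.13367406]), 86.04072570800781, 2270, array([ 0.59693948, -0.13298634]))
lid deg 175 -46.50180436828169
base [139. 136. 137. 135. 133. 129. 125.] (73.1, [0.52, -0.13, 0.3497], 0.604, np.float64(0.0), [-0.6, -0.1, 1.0])
top z 0.09289929730085512
```

View pics/lid1.png

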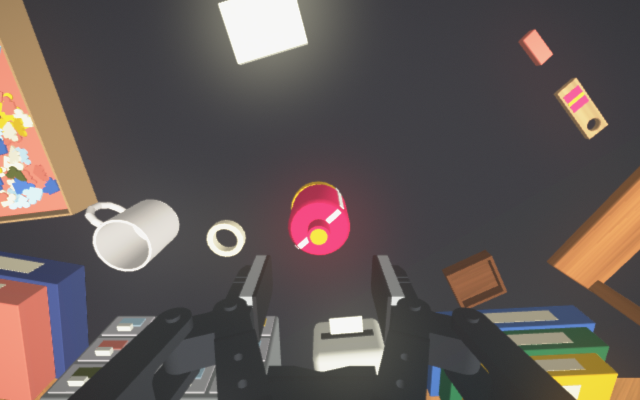

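The lid is down (top at 93 mm, 92 mm nominal) with its stripe at -46.5° and the base's at about -45°, so it is locked. Next come the tag and hook.

Run:
```python
from h import *
w=look((.452,.248),.3); P=cloud(w); np.savez("wt.npz",**w)
m=((P[...,2]>.004)&(P[...,2]<.012)&(np.hypot(P[...,0]-.452,P[...,1]-.248)<.13)).astype(np.uint8); n,l,s,c=cv2.connectedComponentsWithStats(m)
for i in range(1,n):
    if s[i,4]>300:
        Q=np.where((l==i)[...,None],P,np.nan); g=rect(Q,c[i][:0] if 0 else (.452,.248),0,.02,.3); print(c[i],g, np.nanmean(Q.reshape(-1,3),0))
w=look((.62,.30),.36); np.savez("wh.npz",**w); save(w,"hook"); P=cloud(w)
m=(P[...,2]>.16)&(P[...,2]<.205)&(np.hypot(P[...,0]-.69,P[...,1]-.34)<.07); print(m.sum(),T())
m=(P[...,2]>.196)&(P[...,2]<.206)&(P[...,1]>.2); g=rect(P,(.67,.42),.196,.206,.2); print("rail",g)
```

```text
[320.43102104 180.54637568] (array([0.4508791 , 0.24919382], dtype=float32), np.float32(90.41379), np.float32(30.281013), np.float32(0.7865337), 1283) [0.44772364 0.24666274 0.00888273]
2002 (75.7, [0.5891, 0.2998, 0.3603], 0.6, np.float64(0.0), [-0.2, -0.5, 0.2])
rail (array([0.6381454 , 0.38218573], dtype=float32), np.float32(239.30157), np.float32(59.806557), np.float32(-0.5658506), 2940)
```

View pics/hook.png

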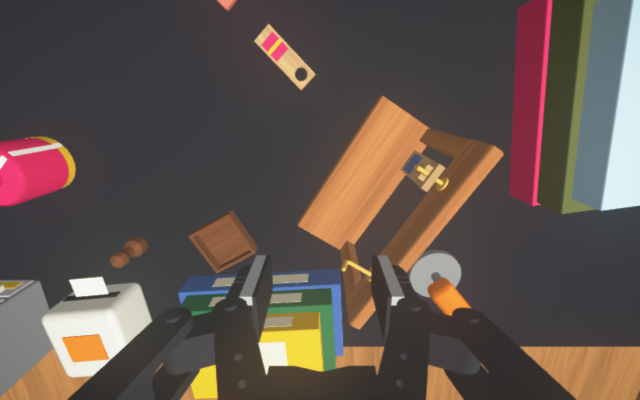

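The free hook's tip is at (344,264) and its shank meets the rail at about (372,276). The tag lies with its hole end at (301,74), so its x axis is at +45°. I'll now measure the hook and rail numerically.

Run:
```python
from h import *
for n in ("wh","w0","wt"):
    c=dict(np.load(n+".npz")); P=cloud(c); 
    m=(P[...,2]>.1985)&(P[...,2]<.206)&(np.hypot(P[...,0]-.64,P[...,1]-.40)<.2); m=cv2.morphologyEx(m.astype(np.uint8),cv2.MORPH_OPEN,np.ones((3,3)))>0
    Q=np.where(m[...,None],P,np.nan); g=rect(Q,(.64,.4),.19,.21,.2); print(n,"rail",g)
    if g is None: continue
    f=c["frame"].astype(int); d=np.hypot(P[...,0]-.685,P[...,1]-.345)
    b=(P[...,2]>.163)&(P[...,2]<.205)&(d<.05)&(f[...,0]-f[...,2]>60)
    u=np.array([np.cos(g[3]),np.sin(g[3])]); u*=-np.sign(u[0]); x=np.array([u[1],-u[0]])  # rack y, x
    R=P[b]; s=(R[:,:2]-g[0])@np.column_stack([x,u]); print("rack x ang",np.degrees(np.arctan2(x[1],x[0])))
    front=s[:,0]<-g[2]/2000-.004; s=s[front]; R=R[front]; px=np.argwhere(b)[front]
    o=np.argsort(s[:,0])
    for i in o[::max(1,len(o)//14)]: print((s[i]*1000).round(1),(R[i]*1000).round(1),px[i])
```

```text
wh rail (array([0.6500403 , 0.40039438], dtype=float32), np.float32(238.7624), np.float32(16.533514), np.float32(-0.56366843), 2593)
rack x ang 57.70418
[-51.8 -63.7] [676.2 322.6 195.8] [267 342]
[-50.3 -63.7] [677.  323.9 192.4] [266 343]
[-48.7 -63.6] [677.8 325.2 188.8] [265 344]
[-47.2 -63.2] [678.3 326.7 183.7] [263 345]
[-45.  -63.3] [679.4 328.5 174.8] [260 346]
[-41. -63.] [681.3 332.1 173.7] [261 349]
[-37.3 -66.2] [686.1 333.5 172.1] [264 350]
[-34.3 -64.7] [686.4 336.8 173.9] [265 353]
[-31.5 -66.7] [689.6 338.2 172.8] [267 354]
[-28.2 -63.3] [688.5 342.8 172.5] [266 358]
[-25.1 -63.1] [689.9 345.4 170. ] [266 360]
[-21.4 -62.7] [691.6 348.8 171.7] [268 363]
[-18.7 -62.6] [693.  351.2 171.6] [269 365]
[-15.9 -62.5] [694.4 353.6 171.4] [270 367]
[-12.4 -63.8] [697.4 355.8 173.1] [273 369]
w0 rail (array([0.6335104 , 0.41027033], dtype=float32), np.float32(200.59071), np.float32(17.472605), np.float32(-0.5647351), 1157)
rack x ang 57.64306
[-51.1 -84.6] [677.6 321.8 191.7] [305 472]
[-50.4 -82.2] [675.9 323.7 193.9] [305 474]
[-49.9 -85.3] [678.9 322.5 197.5] [308 474]
[-49.2 -84.6] [678.6 323.4 195.4] [307 474]
[-48.1 -85.1] [679.6 324.1 183.9] [303 471]
[-46.5 -83.6] [679.3 326.2 179.1] [301 471]
[-46.1 -82.1] [678.2 327.4 183.2] [302 473]
[-40.3 -83.1] [682.1 331.7 175.2] [301 473]
[-36.1 -84.2] [685.3 334.7 173.5] [302 474]
[-33.4 -83.7] [686.3 337.2 172.1] [302 475]
[-29.3 -85.9] [690.4 339.6 172. ] [304 476]
[-26.1 -81.8] [688.7 344.5 171.6] [303 479]
[-24.8 -84.3] [691.4 344.2 173.2] [305 479]
[-21.7 -82.6] [691.7 347.7 172.9] [305 481]
[-19.2 -82.1] [692.6 350.1 171.7] [305 482]
[-16.1 -83.9] [695.7 351.8 172.8] [307 483]
[-14.5 -82. ] [695.  354.2 171.1] [306 484]
wt rail (array([0.561095  , 0.45634058], dtype=float32), np.float32(29.565735), np.float32(16.585323), np.float32(-0.56053066), 410)
rack x ang 57.883957
```

```bash
cat > tagp.py <<'E'
from h import *
th=np.radians(57.7); X=np.array([np.cos(th),np.sin(th)]); TIP=np.array([.678,.325]); Rt=down(th+np.pi/2)
E
python3 - <<'E'
from tagp import *
w=look((.451,.249)); P=cloud(w)
m=((P[...,2]>.004)&(P[...,2]<.012)).astype(np.uint8); n,l,s,c=cv2.connectedComponentsWithStats(m); G=None
for i in range(1,n):
    if s[i,4]>300:
        g=rect(np.where((l==i)[...,None],P,np.nan),(.451,.249),0,.02,.2)
        if g and abs(g[1]-90)<4 and abs(g[2]-30)<3: G=g
print(G); a=G[3]; x,y=G[0]; R=down(a+np.pi/2)
assert abs(a-.785)<.3
r.gripper_to(.55); r.reach([x,y,.09],R); r.move_l([x,y,.019],.12,force_limit=12); r.gripper_to(0,40); r.pause(.1); z0=r.get_state()["position"]; print(T())
r.move_l([x,y,.12],.15); r.reach([x,y,.3],R)
p=TIP-.03*X; r.reach([*p,.3],Rt); r.move_l([*p,.23],.1); r.pause(.3); print(T())
for n in ("scene","wrist"):
    c=r.capture(n); np.savez(n+"t.npz",**c); save(c,n+"t")
c=dict(np.load("scenet.npz")); i,j=proj(c,[*TIP,.2]).astype(int); f=c["frame"][max(0,j-60):j+60,max(0,i-80):i+80,::-1]; print(i,j); cv2.imwrite("pics/st.png",cv2.resize(f,None,fx=4,fy=4,interpolation=cv2.INTER_CUBIC))
E
```

```text
(array([0.4508618 , 0.24909468], dtype=float32), np.float32(90.08527), np.float32(30.486818), np.float32(0.7866586), 1375)
(78.9, [0.4521, 0.2495, 0.0204], 0.331, np.float64(39.8), [-0.5, -0.6, 6.2])
(82.5, [0.6622, 0.2997, 0.2306], 0.332, np.float64(39.5), [-0.5, 0.1, -0.3])
441 306
```

View pics/st.png

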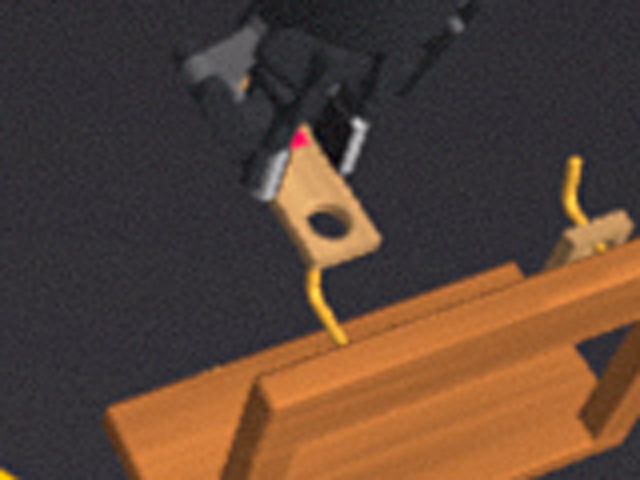

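View pics/wristt.png

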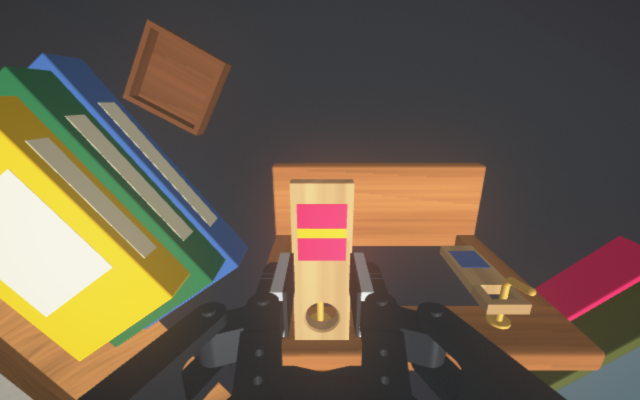

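The scene crop shows the tag level in the grip, hole end towards the rail, with the hook just below its end. The wrist view shows the hole at (322,315) with the brass hook visible through it, its tip at about (320,303). I'll check the offset numerically.

Run:
```python
from tagp import *
U=np.array([-X[1],X[0]])
def rel(p): d=np.array(p[:2])-TIP; return np.round([d@X*1000,d@U*1000],1)
c=dict(np.load("wristt.npz")); P=cloud(c)
m=(P[...,2]>.212)&(P[...,2]<.224)&(np.hypot(P[...,0]-.662,P[...,1]-.30)<.065)
f=c["frame"].astype(int); 
sub=f[298:335,300:345]; brass=np.argwhere((sub[...,0]>200)&(sub[...,1]>130)&(sub[...,2]<110)&(sub[...,0]-sub[...,2]>110))+[298,300]
g=rect(np.where(m[...,None],P,np.nan),(.662,.30),.2,.23,.07); print("tag",g,rel(g[0]))
d=~m; n,l,s,ct=cv2.connectedComponentsWithStats(d[290:338,298:350].astype(np.uint8)); print(s,ct+[298,290])
print("hole@top",rel(ray(c,(322,316),.218)))
for b in brass[::max(1,len(brass)//10)]: print(b,f[b[0],b[1]],(P[b[0],b[1]]*1000).round(1),rel(P[b[0],b[1]]))
```

```text
tag (array([0.6616838 , 0.29894626], dtype=float32), np.float32(90.78666), np.float32(52.605564), np.float32(1.0132687), 9168) [-30.7  -0.1]
[[   0    0   52   48 2015]
 [  38    1    1    1    1]
 [   8   13   31   21  459]
 [   3   20    1    1    1]
 [  51   33    1   15   15]
 [  42   39    1    1    1]
 [  44   40    1    1    1]
 [   1   44    1    1    1]
 [  18   46    1    1    1]
 [  31   47    1    1    1]] [[323.77667494 313.67344913]
 [336.         291.        ]
 [321.45533769 312.04139434]
 [301.         310.        ]
 [349.         330.        ]
 [340.         329.        ]
 [342.         330.        ]
 [299.         334.        ]
 [316.         336.        ]
 [329.         337.        ]]
hole@top [-0.9  0.1]
[303 317] [213 166  96] [693.8 343.8 172.8] [24.3 -3.3]
[305 317] [203 157  84] [695.1 345.8 171.9] [26.7 -3.3]
[306 322] [239 204 104] [692.4 348.3 172.1] [27.4  0.2]
[308 318] [232 190  98] [695.2 347.3 173.5] [28.1 -2.6]
[309 322] [239 205 104] [693.9 350.6 171.9] [30.1  0.2]
[311 317] [202 156  84] [697.8 350.  172.1] [31.7 -3.3]
[312 319] [242 211 108] [696.1 350.1 174.1] [30.9 -1.9]
[313 323] [209 162  86] [694.9 353.5 172.5] [33.1  1. ]
[315 319] [241 210 107] [698. 353. 173.] [34.4 -1.9]
[317 318] [230 189  97] [700.1 354.9 171.8] [37.1 -2.6]
[318 323] [208 162  86] [697.3 357.4 172.1] [37.8  1. ]
[320 322] [233 192  99] [698.4 357.7 173.2] [38.6  0.3]
```

Run:
```python
from tagp import *
U=np.array([-X[1],X[0]]); p=TIP-.03*X-.001*U
a=p+.001*X; b=p+.004*X
print(r.move_l([*a,.212],.04,force_limit=5),T())
print(r.move_l([*b,.1975],.03,force_limit=5),T())
c=r.capture("scene"); i,j=proj(c,[*TIP,.2]).astype(int); f=c["frame"][max(0,j-60):j+60,max(0,i-80):i+80,::-1]; cv2.imwrite("pics/st2.png",cv2.resize(f,None,fx=4,fy=4,interpolation=cv2.INTER_CUBIC))
```

```text
False (83.2, [0.6633, 0.2999, 0.2118], 0.328, np.float64(39.5), [-0.3, 0.1, 0.1])
False (83.8, [0.6649, 0.3025, 0.1974], 0.329, np.float64(39.5), [0.2, -0.2, -0.2])
```

View pics/st2.png

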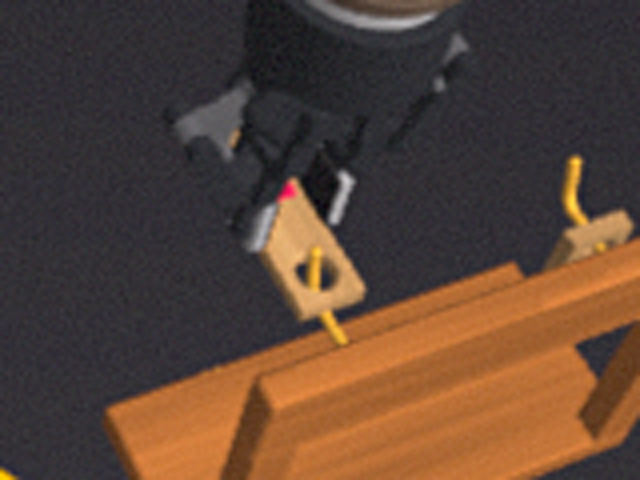

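The hook tip now stands through the tag's hole, at (316,265) in the crop. I'll release it.

Run:
```python
from tagp import *
s=r.get_state()["position"]; r.gripper_to(.6); r.pause(1.0); r.move_l([s[0]-.003,s[1]-.004,.32],.1); r.reach([.45,.08,.48],down(Y)); r.pause(4)
c=r.capture("scene"); i,j=proj(c,[*TIP,.2]).astype(int); f=c["frame"][max(0,j-60):j+60,max(0,i-80):i+80,::-1]
w=r.capture("wrist"); P=cloud(w); save(w,"fin")
cv2.imwrite("pics/st3.png",np.vstack([cv2.resize(f,(520,390),interpolation=cv2.INTER_CUBIC)]))
B=(.6024,-.1346); Q,_=white(w,P,B,.086,.098,.017,.044); A=np.arctan2(*(Q[:,:2]-B).T[::-1]); print("lid deg",np.degrees(np.angle(np.exp(2j*A).mean())/2),circ(P,B,.112,.12,.04),circ(P,B,.086,.098,.06)); print(T())
```

```text
lid deg -47.13136860352323 (array([ 0.60263757, -0.13243048]), 30.688350677490234, 233, array([ 0.60165401, -0.13216906])) (array([ 0.60286993, -0.13226085]), 85.8801040649414, 1216, array([ 0.59679677, -0.12830637]))
(92.0, [0.45, 0.08, 0.48], 0.601, np.float64(0.0), [-0.4, -0.3, -0.7])
```

View pics/st3.png

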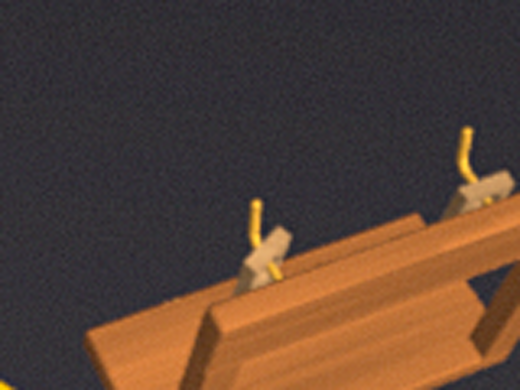

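View pics/fin.png

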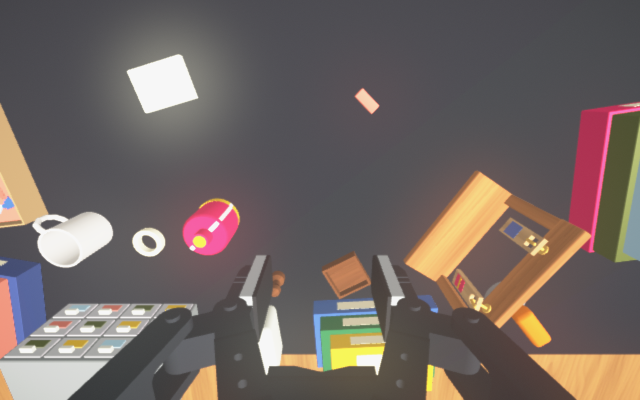

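The tag hangs on the free hook, with its end at (265,255) in the crop. The lid is down with its stripes in line, and the bystanders are in place. I'll check that the tag is still, then hand in.

Run:
```python
from tagp import *
a=[]
for k in range(4):
    c=r.capture("scene"); i,j=proj(c,[*TIP,.15]).astype(int); a.append(c["frame"][j-50:j+50,i-50:i+50].astype(float)); r.pause(.7)
print([np.abs(a[k+1]-a[k]).mean().round(2) for k in range(3)],[np.abs(a[k+1]-a[k]).max() for k in range(3)])
P=cloud(r.capture("wrist")); m=(P[...,2]>.08)&(P[...,2]<.188)&(np.hypot(P[...,0]-.688,P[...,1]-.34)<.03); print(m.sum(),P[m].mean(0),P[m][:,2].min(),P[m][:,2].max())
print(r.hand_in())
```

```text
[np.float64(3.26), np.float64(3.25), np.float64(3.22)] [np.float64(22.0), np.float64(21.0), np.float64(19.0)]
901 [0.68774006 0.34440349 0.15047861] 0.0886209171206067 0.187997398148732
the job is handed in; nothing more can be done
None
```

I packed all four pieces present (dark blue was absent) in the capped pot in the base, locked the lid with its stripes in line to about 2°, hung the tag at rest on the free hook, and handed the job in; no verdict came back.

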